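Free the glued candle box from its stand and pack it

TASK

The glue on the candle box in the gluing stand has set. Draw the small cross bolt out by its fin, towards the robot's side of the stand, to unblock the clamp, then slide the clamp strip fully back off the box, and leave both of them open. Take the box out, without tipping it over, and stand it flat and upright on the paper liner in the empty bay of the tray, its long side along the row as its neighbours have it, without shifting the two boxes already packed, then let go of it.

Things in the scene. Friction and masses are not known exactly. Their poses are not given: they have to be found in the camera images.
- jig: Gluing stand fixed to the table. Plywood base 12 mm high, x -60..60, y -110..130 mm from its origin (on the table). Its axes are the 'stand axes'; -x is its front. Clamp bed: x -28..28, y 8..125 mm, 80 mm high. The cross bolt's supports: x -59..-28 and 28..46, y 37..63 mm, 82 mm high.
- nest (a point): Centre of the nest's floor, 12 mm above the table, at stand (0, -60 mm): the box stands here between two aluminium cheeks (x 24..34 mm to either side, 60 mm long, tops 76 mm above the table, 4 mm above the box's top), so it can be gripped only by its two y ends. Lips 7 mm high lie 4 mm from each end.
- keeper (a joint): First catch: dark steel cross bolt lying across the stand just behind the clamp's fin. m; about 0 = locked (blocks the clamp after 3 mm), grows as it is drawn along stand -x; stop at 0.060 = fully open; it counts as open above 0.045. Friction about 2.5 N, stays where left.
- keeper_grip (a point): Grip point in the cross bolt's upright grip fin, 114 mm above the table (stand x -75, y 50 mm when locked). Fin: 12 mm along stand x, 26 mm along y, top 130 mm above the table. The bolt bar at its foot is 12 mm wide, its top 89 mm above the table, and runs 95 mm to +x from the fin. Moves with the bolt.
- clamp (a joint): Second latch: steel clamp strip. m; about 0 = closed over the box, grows as it slides along stand +y; stop at 0.060 = fully open; the box and its end are clear above 0.050. Friction about 3 N, stays where left.
- clamp_grip (a point): Grip point in the clamp's upright fin, 107 mm above the table (stand x 0, y 35 mm when closed). Fin: 30 mm along stand x, 12 mm along y, top 122 mm. The strip at its foot is 30 mm wide, 75..81 mm above the table, and reaches 85 mm to -y from the fin's middle (over the box's +y end when closed). Moves with the clamp.
- candle_box: Closed kraft cardboard box with a candle inside, about 0.2 kg, 42 mm (own x) x 60 mm (own y) x 60 mm high. Origin: centre of its underside; z up. White window on its -x face, round label on top. Starts in the nest, axes as the stand's. The table is always free around x 0.43, y 0 m (base frame) for standing it down to change grip.
- tray: Grey plastic tray fixed to the table, 66 (x) x 246 mm (y), floor 6 mm thick; origin: centre of its underside. Bays at y -80, 0, 80 mm, each 74 mm long (y) between partitions 6 mm thick, tops 78 mm above the table, so a box cannot be held by its y ends while going in. Along x a bay is 54 mm wide between lips, tops 18 mm above the table, open above them.
- liner: Paper-covered liner, 50 (x) x 70 (y) x 3 mm, fixed on the floor of the empty bay (any of the three). Origin: centre of its underside, 6 mm above the table; axes as the tray's. The box goes centred on it, standing on its top face, the box's y along the liner's y (either way round).
- packed_a: Box already packed in a bay of the tray, same size and shape as candle_box; origin: centre of its underside.
- packed_b: The other box already packed, the same.

How it is judged:
By the outcome, as a careful person would: the job done as asked, in the order asked, and still so for the second after the job is handed in, with the robot touching nothing.
It also fails if it takes over 61 s, if anything falls off the work surface, if the arm or the gripper's body presses on something with over 40 N, if the wrist force passes 120 N, or if a joint passes its speed limit or range.

ROBOT

A 6-joint arm with a two-finger parallel gripper is mounted at the origin on the work surface. World frame = base frame: x ahead of the robot, y to its left, z up, the work surface at z = 0. Lengths are in m, angles in rad, forces in N, time in s.
With the tool pointing down it reaches from about 0.35 to 0.85 m from the base axis. Payload 8.1 kg.
Tool frame: the origin (TCP) lies on the centre line of the jaws, within the pads' length; the fingertips stand 22 mm ahead of it and the grasp point (between the pads) lies 3 mm ahead of it; z points along the fingers, y is the line along which they close (so a half turn about z gives the same grasp; the last joint's range is limited). The gripper opens to 93 mm and grips with 3 to 60 N. Pads are 15 mm wide; open, the fingers measure 128 mm over their backs; the gripper's body (75 mm by 188 mm) begins 65 mm behind the grasp point.
Start: joints at [1.128, 0.13, 1.488, -0, 1.523, -0.085], TCP at [0.21, 0.562, 0.241] pointing down, gripper open.
Joint ranges: [-2.96, 2.96], [-0.89, 2.26], [0.02, 2.5], [-1.34, 4.48], [0, 2.73], [-2.66, 2.66]. Speed limits (rad/s): [2.39, 2.39, 2.79, 3.14, 3.14, 3.14].

INTERFACE

Orientations are given as a rotation vector (axis times angle).
In Python, from plant import robot, viewer, ticket gives the robot as it stands (robot), with the cameras (viewer) and the job (ticket).
- The arm moves only by the tool advance, called after "Request:" by a JSON object that holds its "fn" and its "kwargs". Schema: {"type":"object","properties":{"moves":{"type":"array","items":{"type":"object","properties":{"finger_gap":{"type":"number"},"sx":{"type":"number"},"sy":{"type":"number"},"sz":{"type":"number"},"yaw":{"type":"number"}},"additionalProperties":false,"required":["finger_gap"]},"minItems":1,"maxItems":20},"grip_n":{"type":"number"},"only":{"type":"string"},"quiet":{"type":"boolean"},"lines":{"type":"string"}},"required":["moves"],"additionalProperties":false}. moves is a list of rows, 1 to 20 of them, each an object with the fields finger_gap (the finger opening in m), sx, sy, sz (the shift in shares of the most that a row can go, 1 being 50 mm), yaw (a turn about the tool's z in units of 0.25 rad); a field left out counts as zero (the opening has to be given); each row shifts and turns the commanded pose from where the row before left it, along the tool's axes as they then stand; what a row does not reach is not made up. A row lasts 1/10 s, in which the tool goes at most 0.05 m and 0.15 rad, less where a joint would pass 70% of its speed; a pose out of reach is approached as far as the arm can. The fingers move at their own pace and stop on an object; grip_n is the grip in N (left out, the last holds). Time passes only in rows, so rows that do not move let the fingers close. The tool returns the time, the measured TCP pose, the force, the opening and the grip force at its end. only (a regular expression) keeps the lines of the reply that match it, lines (a string "A,B") keeps lines A to B, and quiet returns only ok. Input that does not fit is refused with a message, and nothing moves.
- robot.read_state(): the state, without advancing time (a new reading comes with each control period).
- viewer.read_camera(name): name is "side" or "top"; returns a dict with "image" (400x640x3 uint8, red, green, blue), "fx", "fy", "cx", "cy" (pixels), "dist" ([k1, k2, p1, p2, k3] as OpenCV has them; the pictures are not rectified), "R" (3x3) and "t" (3): a world point X has camera coordinates R X + t. Camera axes: x right, y down, z forward; pixel columns grow to the right and rows downward; lengths in m; the calibration is good to about 2 mm. A picture is of the moment at which its call begins. There is no depth.
- ticket.close_job(): hands the job in; it is judged then, once.
The state is a dict: "t": time; "q": joint angles; "dq": joint speeds; "joint_torque": joint torques, N m; "tool_pos": TCP position; "orientation": TCP orientation; "force": force on the tool from outside, world axes, zero at the start; "wrist_torque": the same for the moment, N m; "opening": finger opening in m; "gripper_force": force on a finger pad.
Only numpy, scipy, OpenCV 4.12 (cv2) and the standard library are available. Lean on these libraries where they do the work, as an engineer would, in place of code of your own. Each camera call takes 0.05 s, during which the arm holds its last target. There are 200 camera calls.

## Working session

There is one attempt and no reset: what is moved stays moved. The work goes in short steps, Python scripts to look and compute and a tool call to move; the robot and the scene stay as the last step left them, time stands still between calls to the robot, and variables do not carry over. Pictures are saved under pics/ and viewed, at most 10 in all, crops included, and the job is handed in when it is done.

```bash
ls; mkdir -p pics; python3 - <<'E'
from plant import robot, viewer, ticket
import cv2,json,numpy as np
s=robot.read_state();print(s['t'],s['tool_pos'],s['orientation'],s['opening'])
for n in('side','top'):
    c=viewer.read_camera(n);cv2.imwrite(f'pics/{n}0.png',c['image'][:,:,::-1])
    np.savez(f'{n}cal.npz',**{k:np.array(c[k]) for k in c if k!='image'})
    print(n,c['fx'],c['dist'],np.array(c['R']).round(2).tolist(),(-np.array(c['R']).T@c['t']).round(3))
E
```

```text
pics
plant.py
0.0 [0.20988811 0.56154228 0.23960859] [-5.58986231e-01 -3.09096573e+00  2.72083302e-03] 0.09293483021261514
side 363.0451996487542 [-0.04769036  0.          0.          0.          0.        ] [[0.77, -0.63, 0.0], [-0.4, -0.49, -0.78], [0.49, 0.6, -0.63]] [ 0.213 -0.535  0.573]
top 500.88718716789924 [-0.09935128  0.          0.          0.          0.        ] [[0.02, -1.0, 0.01], [-1.0, -0.02, -0.08], [0.08, -0.01, -1.0]] [ 0.491 -0.059  1.264]
```

View pics/top0.png

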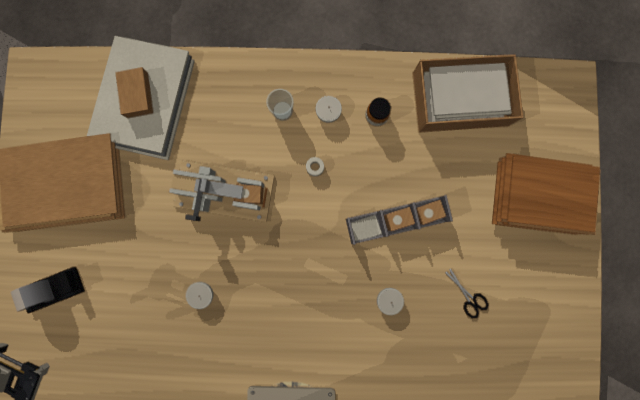

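View pics/side0.png

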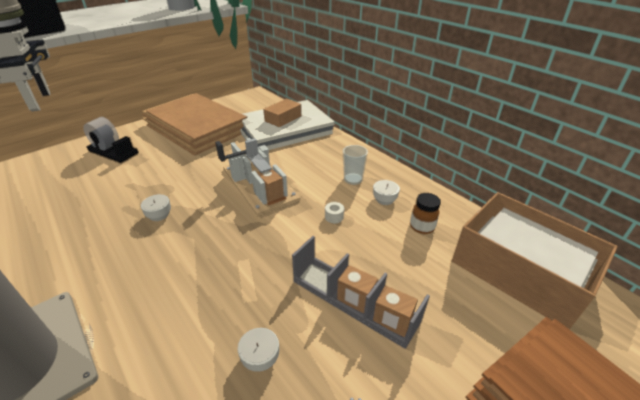

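The top view shows the stand around (225,190), the bolt fin at about (193,216), and the tray at about (400,220) with its empty bay at the left end (367,228). I'll enlarge both.

```bash
python3 - <<'E'
import cv2,numpy as np
im=cv2.imread('pics/top0.png')
a=cv2.resize(im[150:240,160:290],None,fx=6,fy=6,interpolation=cv2.INTER_CUBIC);cv2.imwrite('pics/c1.png',a)
b=cv2.resize(im[185:255,335:465],None,fx=6,fy=6,interpolation=cv2.INTER_CUBIC);cv2.imwrite('pics/c2.png',b)
E
```

```text
(no output)
```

View pics/c1.png

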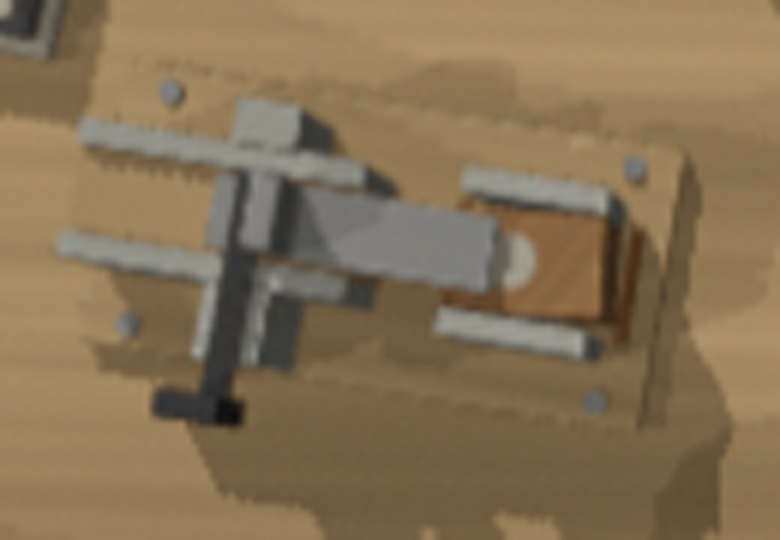

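View pics/c2.png

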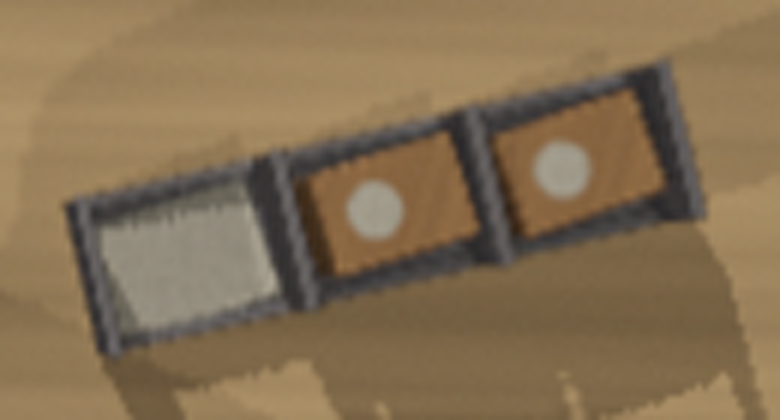

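```bash
cat > h.py <<'E'
import numpy as np,cv2
from scipy.optimize import least_squares
from scipy.spatial.transform import Rotation as Ro
def cal(n):return np.load(f'{n}cal.npz')
def proj(n,P):
    c=cal(n);K=np.array([[c['fx'],0,c['cx']],[0,c['fy'],c['cy']],[0,0,1]])
    return cv2.projectPoints(np.array(P,float),cv2.Rodrigues(c['R'])[0],c['t'],K,c['dist'])[0][:,0]
def pl(p,L):
    L=np.array(L,float)/1000;c,s=np.cos(p[2]),np.sin(p[2])
    return np.c_[p[0]+c*L[:,0]-s*L[:,1],p[1]+s*L[:,0]+c*L[:,1],L[:,2]]
def fit(obs,p0):
    f=lambda p:np.concatenate([(proj(n,pl(p,L))-np.array(U)).ravel() for n,L,U in obs])
    r=least_squares(f,p0,loss='soft_l1');return r.x,f(r.x).reshape(-1,2)
def go(st,pos,yaw):
    """tool-axes shift for a downward pose with tool y axis at world angle yaw"""
    R=Ro.from_rotvec(st['orientation']);print('tool yang',np.degrees(np.arctan2(*R.as_matrix()[1::-1,1])).round(2))
    d=R.inv().apply(np.array(pos)-st['tool_pos'])
    a=np.arctan2(R.as_matrix()[1,1],R.as_matrix()[0,1])
    t=-((yaw-a+np.pi/2)%np.pi-np.pi/2)  # tool z down: world ccw = -turn
    print('shift',d.round(4),'turn',round(t,3),'or',round(t-np.sign(t)*np.pi,3))
E
cat > fit.py <<'E'
from h import *
u=lambda x,y,ox,oy:[(x+.5)/6-.5+ox,(y+.5)/6-.5+oy]
A=[(470,165,34,-30,76),(610,187,34,-90,76),(608,212,24,-90,76),(463,190,24,-30,76),(438,307,-24,-30,76),(588,333,-24,-90,76),(583,358,-34,-90,76),(434,331,-34,-30,76),(502,217,15,-50,81),(490,292,-15,-50,81),(240,98,46,63,82),(303,110,46,37,82),(685,152,60,-110,12),(645,428,-60,-110,12),
(155,388,-69,63,130),(152,418,-81,63,130),(215,425,-81,37,130),(218,395,-69,37,130)]
B=[(68,205,33,123,78),(105,355,-33,123,78),(88,203,33,117,78),(122,350,-33,117,78),(672,60,33,-123,78),(706,215,-33,-123,78),(265,155,33,43,78),(288,150,33,37,78),(320,303,-33,37,78),(300,308,-33,43,78)]
for nm,D,ox,oy,p0 in(('jig',A,160,150,[.6,.2,-.1]),('tray',B,335,185,[.5,-.2,.2])):
    p,r=fit([('top',[d[2:] for d in D],[u(d[0],d[1],ox,oy) for d in D])],p0)
    print(nm,p.round(4).tolist(),np.degrees(p[2]).round(2));print(r.round(1).tolist())
    q=proj('side',pl(p,[d[2:] for d in D]));print(q.round(0).astype(int).tolist())
    im=cv2.imread('pics/side0.png');x0,y0=(200,120) if nm=='jig' else (280,230)
    v=cv2.resize(im[y0:y0+(100 if nm=='jig' else 115),x0:x0+(110 if nm=='jig' else 155)],None,fx=5,fy=5,interpolation=cv2.INTER_CUBIC)
    for a in q: cv2.circle(v,tuple(int(round(t)) for t in ((a-[x0,y0])*5+2)),2,(0,255,0),-1)
    cv2.imwrite(f'pics/s_{nm}.png',v)
a=cv2.imread('pics/s_jig.png');b=cv2.imread('pics/s_tray.png')
E
python3 fit.py; python3 - <<'E'
import cv2,numpy as np
a=cv2.imread('pics/s_jig.png');b=cv2.imread('pics/s_tray.png')
h=max(a.shape[0],b.shape[0]);f=lambda i:np.vstack([i,np.zeros((h-i.shape[0],i.shape[1],3),i.dtype)])
v=np.hstack([f(a),f(b)]);v=cv2.resize(v,(800,int(800*v.shape[0]/v.shape[1])),interpolation=cv2.INTER_AREA);cv2.imwrite('pics/s1.png',v)
E
```

```text
jig [0.5903, 0.1724, -0.1216] -6.97
[[-1.2, 0.1], [0.2, 0.1], [-0.1, 0.1], [-0.7, 0.1], [0.3, 0.4], [0.1, -0.2], [0.3, -0.2], [0.3, 0.6], [0.2, 0.3], [0.2, 0.3], [-0.7, 0.5], [-0.5, 0.0], [0.0, -0.4], [-0.6, 0.8], [0.3, -1.0], [-0.1, -0.8], [0.6, -0.3], [0.9, -0.5]]
[[275, 163], [287, 175], [283, 176], [272, 165], [254, 170], [265, 182], [261, 184], [251, 172], [272, 168], [261, 171], [264, 145], [268, 149], [301, 197], [257, 213], [220, 140], [215, 141], [219, 146], [224, 145]]
tray [0.5297, -0.2522, 0.2493] 14.28
[[0.3, -1.6], [0.4, 0.7], [-0.6, -1.8], [0.1, 0.9], [-0.6, -0.4], [0.3, 0.6], [0.2, -0.8], [-1.2, -0.5], [-0.1, 1.1], [0.8, 0.9]]
[[312, 234], [291, 254], [315, 235], [293, 255], [430, 295], [413, 323], [346, 252], [349, 253], [329, 275], [326, 274]]
```

View pics/s1.png

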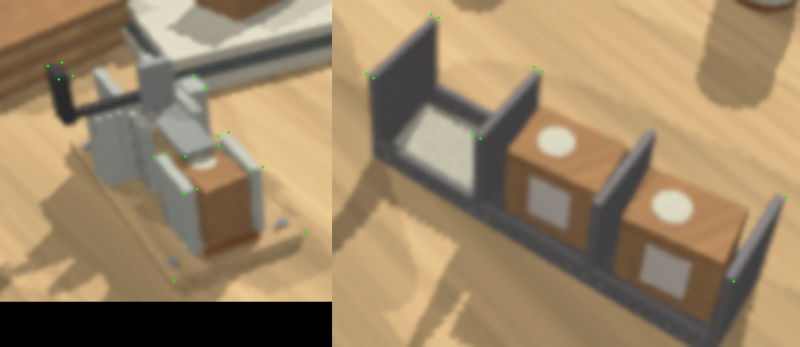

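The stand fit agrees with both pictures to about 1 px. In the side crop the bolt fin is at (58,75), the clamp is closed over the box, and the tray's left bay is empty. Next I'll work out the targets.

```bash
cat >> h.py <<'E'
J=[.5903,.1724,-.1216];T=[.5297,-.2522,.2493]
E
python3 - <<'E'
from h import *;from plant import robot, viewer, ticket
s=robot.read_state();print(s['q'])
k=pl(J,[(-75,50,200)])[0];print('keeper',k);go(s,k,J[2])
print('clamp',pl(J,[(0,35,110)]),'nest',pl(J,[(0,-60,12)]),'liner',pl(T,[(0,80,9)]))
E
```

```text
[ 1.12759002e+00  1.31070263e-01  1.48913538e+00 -9.12906339e-06
  1.52300172e+00 -8.54043521e-02]
keeper [0.52191884 0.23112833 0.2       ]
tool yang 69.5
shift [-0.408  -0.2002  0.04  ] turn 1.335 or -1.807
clamp [[0.59454552 0.20714155 0.11      ]] nest [[0.58302197 0.11284305 0.012     ]] liner [[ 0.50996195 -0.17467317  0.009     ]]
```

Units first: shifts go in shares of 50 mm and turns go in units of 0.25 rad. So -0.0408 m is -0.816, 0.004 m is 0.08, 0.1483 rad is 0.5932.

Request:
{"fn": "advance", "kwargs": {"moves": [{"finger_gap":0.045,"sx":-0.816,"sy":-0.4,"sz":0.08},{"finger_gap":0.045,"sx":-0.816,"sy":-0.4,"sz":0.08},{"finger_gap":0.045,"sx":-0.816,"sy":-0.4,"sz":0.08},{"finger_gap":0.045,"sx":-0.816,"sy":-0.4,"sz":0.08},{"finger_gap":0.045,"sx":-0.816,"sy":-0.4,"sz":0.08},{"finger_gap":0.045,"sx":-0.816,"sy":-0.4,"sz":0.08},{"finger_gap":0.045,"sx":-0.816,"sy":-0.4,"sz":0.08},{"finger_gap":0.045,"sx":-0.816,"sy":-0.4,"sz":0.08},{"finger_gap":0.045,"sx":-0.816,"sy":-0.4,"sz":0.08},{"finger_gap":0.045,"sx":-0.816,"sy":-0.4,"sz":0.08},{"finger_gap":0.045,"yaw":0.5932},{"finger_gap":0.045,"yaw":0.5932},{"finger_gap":0.045,"yaw":0.5932},{"finger_gap":0.045,"yaw":0.5932},{"finger_gap":0.045,"yaw":0.5932},{"finger_gap":0.045,"yaw":0.5932},{"finger_gap":0.045,"yaw":0.5932},{"finger_gap":0.045,"yaw":0.5932},{"finger_gap":0.045,"yaw":0.5932},{"finger_gap":0.045}], "grip_n": 20}}

```text
t: 2.1
tool_pos: [0.5219, 0.2317, 0.2001]
orientation: [-2.355, -2.079, 0.001]
force: [-0.2, 0.5, 0.9]
opening: 0.0447
gripper_force: 0.0
```

```bash
python3 - <<'E'
from h import *;from plant import robot, viewer, ticket
s=robot.read_state();print(s['q'],s['opening'])
go(s,pl(J,[(-75,50,117)])[0],J[2])
c=viewer.read_camera('top');print(proj('top',[s['tool_pos']]))
E
```

```text
[ 3.28007029e-01  7.53442447e-02  1.62131295e+00 -1.49641465e-05
  1.44589403e+00  4.52207343e-01] 0.04472183149020872
tool yang -7.12
shift [-0.0005  0.0001  0.0831] turn -0.003 or 3.139
[[182.32121982 215.53784698]]
```

Request:
{"fn": "advance", "kwargs": {"moves": [{"finger_gap":0.045,"sz":0.83},{"finger_gap":0.045,"sz":0.83},{"finger_gap":0.045},{"finger_gap":0},{"finger_gap":0},{"finger_gap":0},{"finger_gap":0},{"finger_gap":0}], "grip_n": 20}}

```text
t: 2.95
tool_pos: [0.5222, 0.2319, 0.1182]
orientation: [-2.352, -2.083, -0.0]
force: [-1.5, -0.7, 2.9]
opening: 0.0118
gripper_force: 20.0
```

```bash
python3 - <<'E'
from h import *;from plant import robot, viewer, ticket
s=robot.read_state();print(s['opening'],s['force'])
go(s,pl(J,[(-137,50,117)])[0],J[2])
E
```

```text
0.01176100343323925 [-1.51331194 -0.73449182  2.90642193]
tool yang -6.95
shift [-0.0008 -0.0622  0.0012] turn 0.0 or -3.141
```

To row units: -0.01 m is -0.2, -0.009 m is -0.18.

Request:
{"fn": "advance", "kwargs": {"moves": [{"finger_gap":0,"sy":-0.2},{"finger_gap":0,"sy":-0.2},{"finger_gap":0,"sy":-0.2},{"finger_gap":0,"sy":-0.2},{"finger_gap":0,"sy":-0.2},{"finger_gap":0,"sy":-0.18},{"finger_gap":0},{"finger_gap":0}]}}

```text
t: 3.75
tool_pos: [0.465, 0.2396, 0.1182]
orientation: [2.35, 2.081, 0.008]
force: [14.3, 5.4, -5.8]
opening: 0.012
gripper_force: 20.0
```

```bash
python3 - <<'E'
from h import *;from plant import robot, viewer, ticket
s=robot.read_state();print(s['opening'],s['force'])
go(s,pl(J,[(-135,50,117)])[0],J[2])
E
```

```text
0.011961405257324852 [14.34113649  5.41187635 -5.82766019]
tool yang -6.95
shift [-0.0015 -0.0025  0.0012] turn 0.0 or -3.141
```

To row units: -0.05 m is -1, -0.1428 rad is -0.5712.

Request:
{"fn": "advance", "kwargs": {"moves": [{"finger_gap":0.045},{"finger_gap":0.045},{"finger_gap":0.045},{"finger_gap":0.045,"sz":-1},{"finger_gap":0.045,"sz":-1},{"finger_gap":0.045,"yaw":-0.5712},{"finger_gap":0.045,"yaw":-0.5712},{"finger_gap":0.045,"yaw":-0.5712},{"finger_gap":0.045,"yaw":-0.5712},{"finger_gap":0.045,"yaw":-0.5712},{"finger_gap":0.045,"yaw":-0.5712},{"finger_gap":0.045,"yaw":-0.5712},{"finger_gap":0.045,"yaw":-0.5712},{"finger_gap":0.045,"yaw":-0.5712},{"finger_gap":0.045,"yaw":-0.5712},{"finger_gap":0.045,"yaw":-0.5712},{"finger_gap":0.045}]}}

```text
t: 5.45
tool_pos: [0.463, 0.2388, 0.2172]
orientation: [-0.187, -3.135, 0.001]
force: [-0.0, -0.1, 0.8]
opening: 0.045
gripper_force: 0.0
```

```bash
python3 - <<'E'
from h import *;from plant import robot, viewer, ticket
s=robot.read_state();print(s['opening'],s['force'],s['q'])
go(s,pl(J,[(0,35,110)])[0],J[2]+np.pi/2)
c=viewer.read_camera('top');cv2.imwrite('pics/t2.png',cv2.resize(c['image'][140:260,140:300,::-1],None,fx=5,fy=5,interpolation=cv2.INTER_CUBIC))
E
```

```text
0.04499665493616942 [-0.04567741 -0.07952966  0.76268531] [ 3.77748780e-01 -7.09689511e-02  1.73637982e+00 -6.49652028e-05
  1.47748353e+00 -1.07388480e+00]
tool yang 83.17
shift [-0.1345 -0.0157  0.1071] turn 0.002 or -3.139
```

View pics/t2.png

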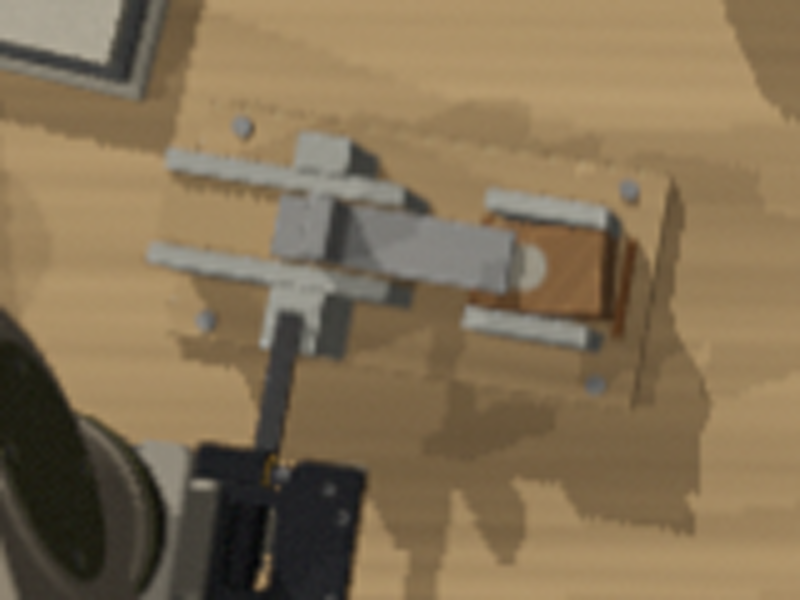

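The picture shows the bolt drawn clear: its bar ends at (288,315), beyond the clamp rail, and the clamp fin at (305,230) is free. Moving to the clamp fin.

To row units: -0.0448 m is -0.896, 0.036 m is 0.72.

Request:
{"fn": "advance", "kwargs": {"moves": [{"finger_gap":0.045,"sx":-0.896,"sy":-0.104},{"finger_gap":0.045,"sx":-0.896,"sy":-0.104},{"finger_gap":0.045,"sx":-0.896,"sy":-0.104},{"finger_gap":0.045},{"finger_gap":0.045,"sz":0.72},{"finger_gap":0.045,"sz":0.72},{"finger_gap":0.045,"sz":0.7},{"finger_gap":0.045},{"finger_gap":0},{"finger_gap":0},{"finger_gap":0},{"finger_gap":0},{"finger_gap":0}], "grip_n": 20}}

```text
t: 6.8
tool_pos: [0.5959, 0.2089, 0.112]
orientation: [0.191, 3.134, 0.005]
force: [2.4, 4.3, 3.8]
opening: 0.0118
gripper_force: 20.0
```

```bash
python3 - <<'E'
from h import *;from plant import robot, viewer, ticket
s=robot.read_state();print(s['opening'],s['force'])
go(s,pl(J,[(0,96,110)])[0],J[2]+np.pi/2)
E
```

```text
0.011826372715580877 [2.38786966 4.26592347 3.78423095]
tool yang 83.02
shift [0.0011 0.0591 0.0022] turn -0.0 or 3.141
```

To row units: 0.01 m is 0.2, 0.009 m is 0.18.

Request:
{"fn": "advance", "kwargs": {"moves": [{"finger_gap":0,"sy":0.2},{"finger_gap":0,"sy":0.2},{"finger_gap":0,"sy":0.2},{"finger_gap":0,"sy":0.2},{"finger_gap":0,"sy":0.2},{"finger_gap":0,"sy":0.18},{"finger_gap":0},{"finger_gap":0}]}}

```text
t: 7.6
tool_pos: [0.6038, 0.267, 0.1119]
orientation: [0.19, 3.132, 0.003]
force: [4.6, 1.7, 4.9]
opening: 0.0123
gripper_force: 20.0
```

```bash
python3 - <<'E'
from h import *;from plant import robot, viewer, ticket
s=robot.read_state();print(s['opening'],s['force'])
go(s,pl(J,[(0,95,110)])[0],J[2]+np.pi/2)
E
```

```text
0.012279589277419244 [4.55500152 1.67809732 4.93942366]
tool yang 83.05
shift [ 0.0019 -0.0006  0.0019] turn 0.0 or -3.141
```

To row units: 0.002 m is 0.04, -0.05 m is -1.

Request:
{"fn": "advance", "kwargs": {"moves": [{"finger_gap":0,"sy":0.04},{"finger_gap":0},{"finger_gap":0.045},{"finger_gap":0.045},{"finger_gap":0.045},{"finger_gap":0.08,"sz":-1},{"finger_gap":0.08,"sy":-0.8,"sz":-0.8},{"finger_gap":0.08,"sy":-1},{"finger_gap":0.08,"sy":-1},{"finger_gap":0.08}]}}

```text
t: 8.6
tool_pos: [0.5855, 0.1281, 0.1959]
orientation: [-0.198, -3.135, 0.003]
force: [0.2, -0.5, 1.1]
opening: 0.071
gripper_force: 0.0
```

```bash
python3 - <<'E'
from h import *;from plant import robot, viewer, ticket
s=robot.read_state();print(s['opening'],s['force'])
go(s,pl(J,[(0,-60,55)])[0],J[2]+np.pi/2)
c=viewer.read_camera('side');cv2.imwrite('pics/s3.png',cv2.resize(c['image'][90:230,190:340,::-1],None,fx=4,fy=4,interpolation=cv2.INTER_CUBIC))
E
```

```text
0.0710399757003534 [ 0.24805426 -0.4743722   1.076774  ]
tool yang 82.77
shift [ 0.0005 -0.0151  0.1409] turn -0.005 or 3.137
```

View pics/s3.png

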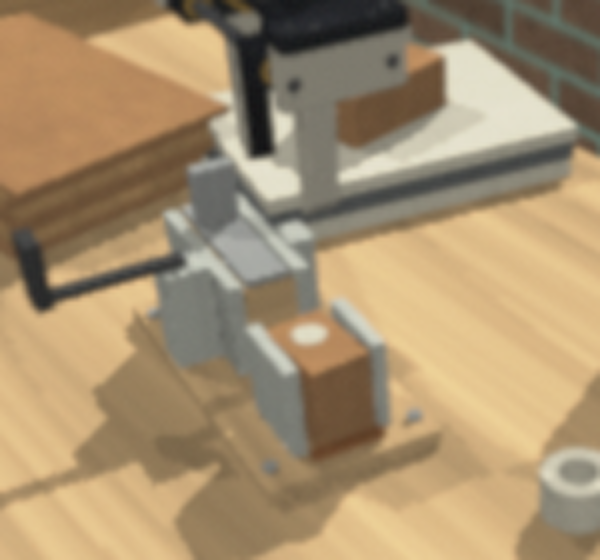

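The clamp strip is clear of the box; its end is at about (270,275) in the crop and the whole box top, with the label at (310,333), is exposed. Now I'll grip the box by its y ends.

Request:
{"fn": "advance", "kwargs": {"moves": [{"finger_gap":0.08,"sy":-0.29,"sz":0.6,"yaw":-0.02},{"finger_gap":0.08,"sz":0.8},{"finger_gap":0.08,"sz":0.8},{"finger_gap":0.08,"sz":0.62},{"finger_gap":0.08},{"finger_gap":0.03},{"finger_gap":0.03},{"finger_gap":0.03},{"finger_gap":0.03}], "grip_n": 25}}

```text
t: 9.55
tool_pos: [0.5854, 0.1178, 0.0575]
orientation: [0.183, 3.134, -0.003]
force: [-3.9, -7.2, 5.0]
opening: 0.0604
gripper_force: 24.6
```

```bash
python3 - <<'E'
from h import *;from plant import robot, viewer, ticket
s=robot.read_state();print(s['opening'],s['force'])
go(s,pl(J,[(0,-60,55)])[0],J[2]+np.pi/2)
E
```

```text
0.06040841200310794 [-3.92578672 -7.24218263  4.97131368]
tool yang 83.31
shift [ 0.0018 -0.0052  0.0025] turn 0.005 or -3.137
```

To row units: -0.03 m is -0.6, -0.02 m is -0.4.

Request:
{"fn": "advance", "kwargs": {"moves": [{"finger_gap":0.03,"sz":-0.2},{"finger_gap":0.03,"sz":-0.4},{"finger_gap":0.03,"sz":-0.6},{"finger_gap":0.03,"sz":-0.6},{"finger_gap":0.03}]}}

```text
t: 10.05
tool_pos: [0.5885, 0.1198, 0.1526]
orientation: [0.182, 3.125, 0.004]
force: [1.2, 0.1, -0.7]
opening: 0.0605
gripper_force: 24.7
```

```bash
python3 - <<'E'
from h import *;from plant import robot, viewer, ticket
s=robot.read_state();print(s['opening'],s['force'],s['q'][5],s['tool_pos'])
go(s,[.43,0,.0465],J[2]+np.pi/2)
E
```

```text
0.060533082330223066 [ 1.16848095  0.09731269 -0.74062657] -1.3391612418877417 [0.58851322 0.11977518 0.15262277]
tool yang 83.32
shift [ 0.1447 -0.1377  0.1041] turn 0.005 or -3.137
```

To row units: 0.03 m is 0.6, 0.029 m is 0.58.

Request:
{"fn": "advance", "kwargs": {"moves": [{"finger_gap":0.03,"sx":0.58,"sy":-0.55},{"finger_gap":0.03,"sx":0.58,"sy":-0.55},{"finger_gap":0.03,"sx":0.58,"sy":-0.55},{"finger_gap":0.03,"sx":0.58,"sy":-0.55},{"finger_gap":0.03,"sx":0.58,"sy":-0.55},{"finger_gap":0.03,"sz":0.6},{"finger_gap":0.03,"sz":0.6},{"finger_gap":0.03,"sz":0.5},{"finger_gap":0.03,"sz":0.2},{"finger_gap":0.03},{"finger_gap":0.03}]}}

```text
t: 11.15
tool_pos: [0.4251, -0.0007, 0.0509]
orientation: [0.183, 3.135, -0.0]
force: [0.8, 0.3, -1.9]
opening: 0.0606
gripper_force: 24.7
```

```bash
python3 - <<'E'
from h import *;from plant import robot, viewer, ticket
s=robot.read_state();print(s['opening'],s['force'],s['q'][5],s['tool_pos'])
go(s,[.43,0,.0465],J[2]+np.pi/2)
c=viewer.read_camera('side');cv2.imwrite('pics/s4.png',cv2.resize(c['image'][140:340,140:380,::-1],None,fx=3,fy=3,interpolation=cv2.INTER_CUBIC))
E
```

```text
0.06060097725620807 [ 0.79405343  0.25523938 -1.88509524] -1.5767414555263537 [ 0.42507271 -0.00067571  0.05093897]
tool yang 83.33
shift [-0.0048  0.0012  0.0044] turn 0.005 or -3.136
```

View pics/s4.png

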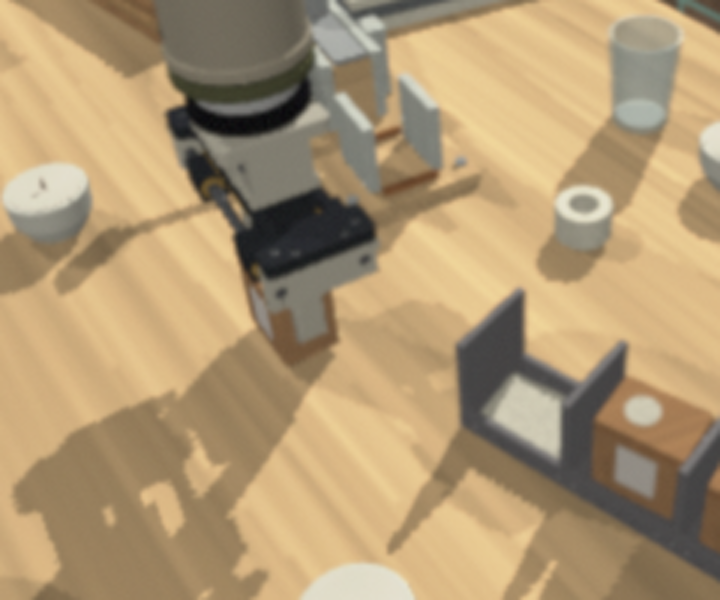

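The box is held upright at (290,310) and just above the table, with the nest empty behind it at (400,150). I'll lower it in small steps until it touches.

To row units: 0.002 m is 0.04, 0.001 m is 0.02.

Request:
{"fn": "advance", "kwargs": {"moves": [{"finger_gap":0.03,"sz":0.04},{"finger_gap":0.03,"sz":0.02},{"finger_gap":0.03}]}}

```text
t: 11.5
tool_pos: [0.4246, -0.0007, 0.0473]
orientation: [0.183, 3.136, -0.0]
force: [-0.3, 0.5, -1.4]
opening: 0.0607
gripper_force: 24.7
```

Request:
{"fn": "advance", "kwargs": {"moves": [{"finger_gap":0.03,"sz":0.02},{"finger_gap":0.03,"sz":0.02},{"finger_gap":0.03}]}}

```text
t: 11.8
tool_pos: [0.4246, -0.0008, 0.0454]
orientation: [0.183, 3.136, -0.0]
force: [-1.2, -0.0, 3.6]
opening: 0.0604
gripper_force: 24.7
```

Request:
{"fn": "advance", "kwargs": {"moves": [{"finger_gap":0.08},{"finger_gap":0.08},{"finger_gap":0.08},{"finger_gap":0.08,"sz":-0.8},{"finger_gap":0.08,"sz":-0.8},{"finger_gap":0.08,"yaw":0.572},{"finger_gap":0.08,"yaw":0.572},{"finger_gap":0.08,"yaw":0.572},{"finger_gap":0.08,"yaw":0.572},{"finger_gap":0.08,"yaw":0.572},{"finger_gap":0.08,"yaw":0.572},{"finger_gap":0.08,"yaw":0.572},{"finger_gap":0.08,"yaw":0.572},{"finger_gap":0.08,"yaw":0.572},{"finger_gap":0.08,"yaw":0.572},{"finger_gap":0.08,"yaw":0.572},{"finger_gap":0.08}]}}

```text
t: 13.5
tool_pos: [0.4243, -0.0007, 0.1249]
orientation: [-2.352, -2.083, 0.0]
force: [1.1, -0.3, 0.2]
opening: 0.08
gripper_force: 0.0
```

```bash
python3 - <<'E'
from h import *;from plant import robot, viewer, ticket
s=robot.read_state();print(s['opening'],s['q'][5])
go(s,[.4246,-.0008,.0455],np.radians(83.33-90))
c=viewer.read_camera('side');cv2.imwrite('pics/s5.png',cv2.resize(c['image'][190:290,180:300,::-1],None,fx=5,fy=5,interpolation=cv2.INTER_CUBIC))
E
```

```text
0.07996063597321165 -0.0013717116935456357
tool yang -6.95
shift [-0.0001  0.0003  0.0794] turn -0.005 or 3.137
```

View pics/s5.png

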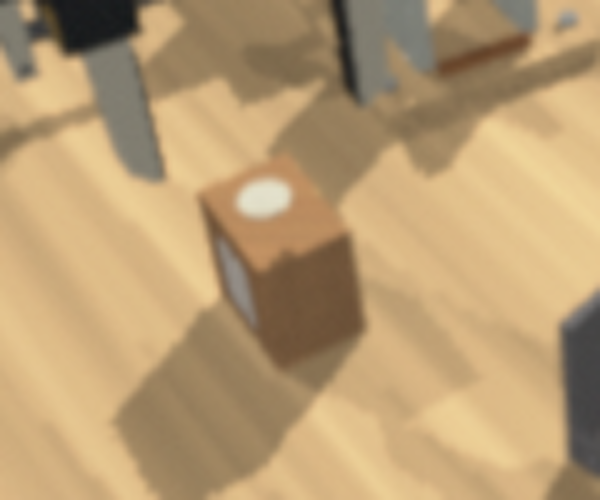

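The box stands upright and free, with its label at (263,198). Now I'll grip it across its 42 mm sides.

Request:
{"fn": "advance", "kwargs": {"moves": [{"finger_gap":0.08,"sz":0.8},{"finger_gap":0.08,"sz":0.78},{"finger_gap":0.08},{"finger_gap":0.03},{"finger_gap":0.03},{"finger_gap":0.03},{"finger_gap":0.03},{"finger_gap":0.03},{"finger_gap":0.03}], "grip_n": 25}}

```text
t: 14.45
tool_pos: [0.4249, -0.0008, 0.0468]
orientation: [2.349, 2.085, 0.001]
force: [-1.6, 0.8, 6.5]
opening: 0.0419
gripper_force: 24.7
```

```bash
python3 - <<'E'
from h import *;from plant import robot, viewer, ticket
s=robot.read_state();print(s['force'])
R=np.array(cal('side')['R']);c=cal('side');K=np.array([[c['fx'],0,c['cx']],[0,c['fy'],c['cy']],[0,0,1]])
u=cv2.undistortPoints(np.array([[[232.2,229.2]]]),K,c['dist'])[0,0];d=R.T@[u[0],u[1],1];o=-R.T@c['t'];print(o+d*(.06-o[2])/d[2])
E
```

```text
[-1.56250833  0.76431446  6.50919553]
[0.42317703 0.00681329 0.06      ]
```

To row units: -0.03 m is -0.6, -0.035 m is -0.7, -0.1235 rad is -0.494.

Request:
{"fn": "advance", "kwargs": {"moves": [{"finger_gap":0.03,"sz":-0.4},{"finger_gap":0.03,"sz":-0.6},{"finger_gap":0.03,"sz":-0.7},{"finger_gap":0.03,"sz":-0.7},{"finger_gap":0.03,"yaw":-0.494},{"finger_gap":0.03,"yaw":-0.494},{"finger_gap":0.03,"yaw":-0.494},{"finger_gap":0.03}]}}

```text
t: 15.25
tool_pos: [0.4241, -0.0007, 0.1658]
orientation: [-1.922, -2.484, 0.0]
force: [-0.1, 0.2, -1.4]
opening: 0.0425
gripper_force: 24.6
```

```bash
python3 - <<'E'
from h import *;from plant import robot, viewer, ticket
s=robot.read_state();print(s['tool_pos'],s['opening'],s['force'])
go(s,[.51,-.1747,.0555],T[2])
E
```

```text
[ 0.42408567 -0.00068091  0.16575473] 0.04251248161317779 [-0.1231129   0.20837701 -1.43494258]
tool yang 14.54
shift [-0.19    0.0395  0.1102] turn 0.004 or -3.137
```

Request:
{"fn": "advance", "kwargs": {"moves": [{"finger_gap":0.03,"sx":-0.76,"sy":0.158,"yaw":0.016},{"finger_gap":0.03,"sx":-0.76,"sy":0.158},{"finger_gap":0.03,"sx":-0.76,"sy":0.158},{"finger_gap":0.03,"sx":-0.76,"sy":0.158},{"finger_gap":0.03,"sx":-0.76,"sy":0.158},{"finger_gap":0.03},{"finger_gap":0.03}]}}

```text
t: 15.95
tool_pos: [0.509, -0.1756, 0.1651]
orientation: [-1.935, -2.473, 0.0]
force: [-0.0, -0.3, -2.1]
opening: 0.0426
gripper_force: 24.6
```

```bash
python3 - <<'E'
from h import *;from plant import robot, viewer, ticket
s=robot.read_state();print(s['tool_pos'],s['force'])
go(s,[.51,-.1747,.0555],T[2])
c=viewer.read_camera('side');i=cv2.resize(c['image'][180:300,260:420,::-1],None,fx=5,fy=5,interpolation=cv2.INTER_CUBIC)
P=pl(T,[(a,80+b,z) for z in(9,69) for a in(-21,21) for b in(-30,30)]) # wanted box corners
for q in proj('side',P): cv2.circle(i,tuple(int(v) for v in (q-[260,180])*5+2),2,(0,255,0),-1)
h=s['tool_pos'];P=pl([h[0],h[1],T[2]],[(a,b,1000*h[2]-46+z) for z in(0,60) for a in(-21,21) for b in(-30,30)]) # box as thought held
for q in proj('side',P): cv2.circle(i,tuple(int(v) for v in (q-[260,180])*5+2),2,(255,0,0),-1)
cv2.imwrite('pics/s6.png',i)
E
```

```text
[ 0.50897489 -0.17564584  0.16511685] [-0.03505317 -0.30638694 -2.0806696 ]
tool yang 13.92
shift [0.0005 0.0014 0.1096] turn -0.006 or 3.135
```

View pics/s6.png

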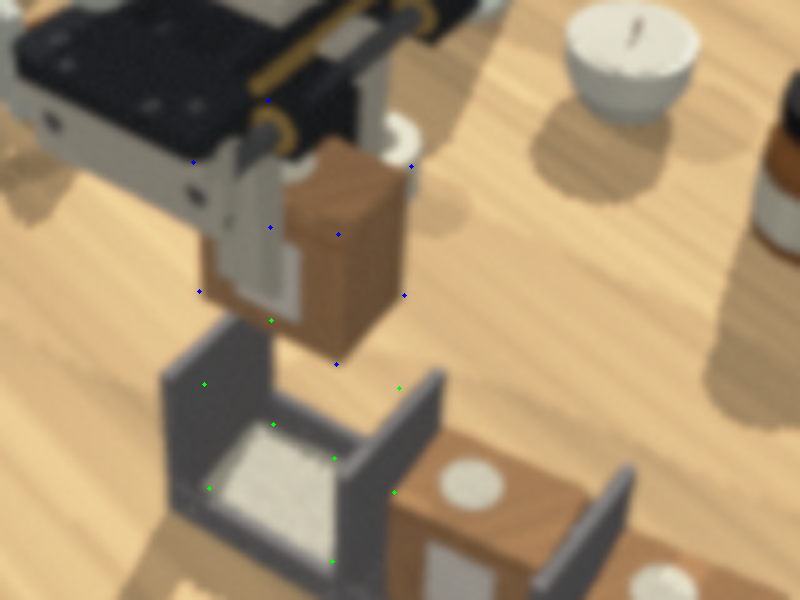

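The blue dots (the box as I believe it is held) match the box's real bottom corners at (200,293), (337,363) and (404,294), so the grip is well known. The wall tops have midpoints near (200,348), (391,423) and (586,524), and I'll check those against the tray fit.

```bash
python3 - <<'E'
from h import *
f=lambda P:(proj('side',P)-[260,180])*5+2
M=[(0,120,78),(0,40,78),(0,-40,78)];O=np.array([(200,348),(391,423),(586,524)],float)
print((O-f(pl(T,M))).round(1))
r=least_squares(lambda p:(f(pl([p[0],p[1],T[2]],M))-O).ravel(),T[:2]);print(r.x-T[:2],r.fun.reshape(-1,2).round(1))
H=[(x,y,78) for y in(120,40,-40) for x in(-30,30)];print(f(pl(T,H)).round(0).tolist())
E
```

```text
[[-17.6  23.6]
 [ -0.1   4.8]
 [  1.4   1.4]]
[-0.00446894 -0.00225254] [[ 11.8 -15.1]
 [ -5.1   4.8]
 [ -5.8   9.3]]
[[167.0, 371.0], [265.0, 280.0], [343.0, 470.0], [436.0, 369.0], [540.0, 581.0], [627.0, 468.0]]
```

The two unoccluded partitions agree with the fit within about 2 mm (the third midpoint is hidden by the box), so I'll lower it.

To row units: 0.0014 m is 0.028, 0.0005 m is 0.01, -0.006 rad is -0.024.

Request:
{"fn": "advance", "kwargs": {"moves": [{"finger_gap":0.03,"sx":0.01,"sy":0.028,"yaw":-0.024},{"finger_gap":0.03,"sz":0.5},{"finger_gap":0.03,"sz":0.5},{"finger_gap":0.03,"sz":0.5},{"finger_gap":0.03,"sz":0.4},{"finger_gap":0.03,"sz":0.16},{"finger_gap":0.03}]}}

```text
t: 16.7
tool_pos: [0.5097, -0.1732, 0.062]
orientation: [-1.92, -2.483, 0.001]
force: [-0.0, -0.4, -1.5]
opening: 0.0424
gripper_force: 24.6
```

```bash
python3 - <<'E'
from h import *;from plant import robot, viewer, ticket
s=robot.read_state()
go(s,[.51,-.1747,.0558],T[2])
E
```

```text
tool yang 14.57
shift [-0.0016 -0.0001  0.0062] turn 0.005 or -3.137
```

To row units: -0.001 m is -0.02, 0.003 m is 0.06, 0.003 rad is 0.012.

Request:
{"fn": "advance", "kwargs": {"moves": [{"finger_gap":0.03,"sx":-0.02,"sz":0.06,"yaw":0.012},{"finger_gap":0.03,"sz":0.03},{"finger_gap":0.03},{"finger_gap":0.03}]}}

```text
t: 17.1
tool_pos: [0.5113, -0.1755, 0.0591]
orientation: [1.926, 2.481, 0.0]
force: [-0.8, -1.1, -2.3]
opening: 0.0426
gripper_force: 24.6
```

Request:
{"fn": "advance", "kwargs": {"moves": [{"finger_gap":0.03,"sz":0.02},{"finger_gap":0.03,"sz":0.02},{"finger_gap":0.03}]}}

```text
t: 17.4
tool_pos: [0.5107, -0.1753, 0.0563]
orientation: [-1.926, -2.481, 0.0]
force: [-0.5, 0.1, -1.2]
opening: 0.0424
gripper_force: 24.6
```

To row units: 0.001 m is 0.02, 0.0005 m is 0.01.

Request:
{"fn": "advance", "kwargs": {"moves": [{"finger_gap":0.03,"sz":0.02},{"finger_gap":0.03,"sz":0.01},{"finger_gap":0.03},{"finger_gap":0.03}]}}

```text
t: 17.8
tool_pos: [0.5109, -0.1754, 0.0559]
orientation: [1.926, 2.482, -0.0]
force: [-4.3, 2.5, 6.9]
opening: 0.0425
gripper_force: 24.6
```

Contact felt. Now I'll release, retreat and check by numbers.

To row units: -0.05 m is -1, -0.04 m is -0.8.

Request:
{"fn": "advance", "kwargs": {"moves": [{"finger_gap":0.075},{"finger_gap":0.075},{"finger_gap":0.075},{"finger_gap":0.075},{"finger_gap":0.075,"sz":-0.6},{"finger_gap":0.075,"sz":-1},{"finger_gap":0.075,"sz":-1},{"finger_gap":0.075,"sz":-0.8},{"finger_gap":0.075,"sx":-0.4,"sy":-1},{"finger_gap":0.075,"sx":-0.4,"sy":-1},{"finger_gap":0.075,"sx":-0.4,"sy":-1},{"finger_gap":0.075}]}}

```text
t: 19.0
tool_pos: [0.386, -0.2669, 0.2251]
orientation: [1.933, 2.477, -0.003]
force: [1.0, 0.2, -0.0]
opening: 0.0746
gripper_force: 0.0
```

```bash
python3 - <<'E'
from h import *;from plant import robot, viewer, ticket
c=viewer.read_camera('top')['image'];cv2.imwrite('pics/t7.png',c[:,:,::-1])
o=cv2.imread('pics/top0.png')[:,:,::-1]
def lab(im,x0,x1,y0,y1):
    m=im[y0:y1,x0:x1].astype(int);w=((m.max(2)-m.min(2)<45)&(m.min(2)>135)).astype(np.uint8)
    n,l,st,ce=cv2.connectedComponentsWithStats(w);return [(st[i,4],(ce[i]+[x0,y0]).round(1).tolist()) for i in range(1,n) if st[i,4]>15]
print(lab(o,340,460,190,250));print(lab(c,340,460,190,250))
def tops(im):
    h=cv2.cvtColor(np.ascontiguousarray(im[190:250,340:460]),cv2.COLOR_RGB2HSV)
    return h
print('pred label row (0,80+7,69),(0,7,69),(0,-73,69):',proj('top',pl(T,[(0,87,69),(0,7,69),(0,-73,69)])).round(1).tolist())
print('diff packed area',np.abs(c[190:240,388:452].astype(int)-o[190:240,388:452]).mean().round(2))
E
```

```text
[(np.int32(42), [428.2, 212.9]), (np.int32(41), [396.9, 219.5])]
[(np.int32(42), [428.2, 212.9]), (np.int32(45), [396.9, 219.6]), (np.int32(48), [364.5, 227.8])]
pred label row (0,80+7,69),(0,7,69),(0,-73,69): [[363.8, 227.4], [396.3, 219.9], [428.4, 212.4]]
diff packed area 1.63
```

The new box's label is within 1 px of its predicted centre, and the packed boxes haven't moved. Handing in.

```bash
python3 -c "
from plant import robot, viewer, ticket
print(ticket.close_job())"
```

```text
the job is handed in; nothing more can be done
None
```

The bolt and then the clamp were drawn open and left open. The box now stands upright on the liner in the empty bay, within about 1.5 mm of centre by the top camera, with its neighbours unmoved. The job was handed in at about 19 s, and no verdict was returned.

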